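# Release a shaker's dish clamp and hold it open

## Robot

A 7-joint arm with a two-finger parallel gripper is mounted at the origin on a cart in front of the work surface, level with it; the furniture and walls round the work are solid. World frame = base frame: x ahead of the robot, y to its left, z up, the work surface at z = 0. Lengths are in m, angles in rad, forces in N, time in s.
With the tool pointing down it reaches from about 0.4 to 0.85 m from the base axis. Payload 4.5 kg.
Tool frame: the origin (TCP) lies at the very end of the fingers, on their centre line; the grasp point (between the pads) lies 19 mm behind it (r.grip_point_offset is the distance from the TCP to the grasp point, in m); z points along the fingers, y is the line along which they close (so a half turn about z gives the same grasp; the last joint's range is limited). The gripper opens to 88 mm and grips with 3 to 60 N. Pads are 18 mm wide; open, the fingers measure 123 mm over their backs; the gripper's body (75 mm by 187 mm) begins 45 mm behind the grasp point.
Start: joints at [1.374, 0.689, -0.195, 1.565, 0.157, 0.902, -0.215], TCP at [0.143, -0.608, 0.239] pointing down, gripper open.
Joint ranges: [-3.01, 3.01], [-0.46, 2.08], [-1.47, 1.51], [0.13, 2.56], [-1, 4.14], [0.04, 2.09], [-2.66, 2.66]. Speed limits (rad/s): [2.57, 2.57, 3.14, 3.14, 3.14, 3.14, 3.14].

## Interface

Orientations are given as a unit quaternion [x, y, z, w].
In Python, from plant import r gives the robot as it stands.
- The arm moves only by the tool carry_out, never from a script. Its argument "rows" is a list of rows, each a list of 3 entries, a list of its own where there are three numbers: the shift along the tool's x, y, z in cm, then the turn, a rotation vector about the tool's x, y, z in degrees, then the closure, from 0 (fully open) to 1 (shut). A call has 1 to 12 rows; each row is the pose to reach, as a shift and turn from the pose commanded when the call began, along the tool's axes at that moment; what a row does not reach only later rows make up. A row lasts 1/10 s, in which the tool goes at most 50 mm and 8.59 degrees, less where a joint would pass 70% of its speed; a pose out of reach is approached as far as the arm can. A call with a gripper value outside its range is refused whole. The fingers move at their own pace and stop on an object; "newtons" is the grip in N (left out, the last holds). Time passes only in rows, so rows that repeat a pose let the fingers close. It gives the time, the measured TCP pose, the force, the opening and the grip force at its end, in the units of the state.
- r.get_state(): the state, without advancing time (a new reading comes with each control period).
- r.snapshot(name): name is "side" or "top" or "wrist"; returns a dict with "image" (400x640x3 uint8, red, green, blue), "fx", "fy", "cx", "cy" (pixels), "pose" (4x4, takes a point from camera to world coordinates). Camera axes: x right, y up, looking along -z (the intrinsics and any distortion apply to the point x, -y, -z); pixel columns grow to the right and rows downward; lengths in m; the calibration is good to about 2 mm. The wrist camera is an equidistant fisheye: a pixel r from the principal point sees the ray r / f radians off the axis. A picture is of the moment at which its call begins. There is no depth.
- r.finish_job(): hands the job in; it is judged then, once.
The state is a dict: "clock": time; "q": joint angles; "qd": joint speeds; "joint_torque": joint torques, N m; "tool_pos": TCP position; "eef_rot": TCP orientation; "contact_force": force on the tool from outside, world axes, zero at the start; "moment": the same for the moment, N m; "opening": opening from 0.0 (shut) to 1.0 (fully open); "finger_force": force on a finger pad.
Only numpy, scipy, OpenCV 4.12 (cv2) and the standard library are available. Lean on these libraries where they do the work, as an engineer would, in place of code of your own. Each camera call takes 0.05 s, during which the arm holds its last target. There are 200 camera calls.

## Task

I want to take the dish off the shaker. Turn the orange lock knob on its platform clockwise until it clicks over into the free position, then draw the spring clamp with the black pull tab back until its pointer stands at the red rider on the scale rail, and keep holding it there: finish with the clamp still held open by the gripper, because it springs shut when let go. Leave the dish lying in its place without pressing on it, and leave the dropper bottles and the stack of dishes beside the shaker where they are.

Things in the scene. Friction and masses are not known exactly. Their poses are not given: they have to be found in the camera images.
- shaker: White benchtop shaker, fixed; origin: centre of its underside, on the bench; x from its front panel (keys, robot side) to its rear, y to its left, z up. Flat dark grey platform 236 (x) x 222 (y) mm, standing still, top 76 mm above the bench. On it: dish at x=+48 mm; knob at (-59,-60); two steel spring barrels along x, x=-104 to -52, y=+-28, 18 mm high; scale rail at y=+90, 11 mm high.
- lock_knob (a joint): Angle of the orange lock knob, rad: 0 fully locked (starts 0.05 to 0.2), grows clockwise seen from above, stop at 1.4. A spring ball detent resists from 0.25 to its crest at 0.7 (about 0.1 N m) and pushes it back; past the crest it throws it on to 1.15. Over 1.0 is clicked over. A steel lug 44 mm long below it points to the shaker's +x at 0 and blocks the clamp; free, it points to -y.
- knob_grip (a point): Centre of the knob's upright orange wing, on the knob's vertical axis: 46 mm long, 12 mm thick (pinch across this), 32 mm high; centre 43 mm, top 59 mm, lower end 27 mm above the platform, on a round flange of radius 17 mm whose underside is 23 mm above the platform. The point turns with the knob: x along the wing, on the lug's side (the shaker's +x at angle 0), y across it, z up.
- clamp (a joint): How far the spring clamp is drawn back towards the shaker's front (its -x), m: about 0 when closed on the dish, stop at 0.036. A spring pulls it shut with 3.5 N at 0 plus 220 N/m (9 N at 25 mm); friction 0.5 N. While the knob is locked it can move back only about 2 mm.
- pull_tab (a point): Centre of the black upright pull tab on the middle of the clamp's aluminium cross bar; moves with the clamp, axes as the shaker's. 12 mm thick in x (pinch across this), 34 mm wide in y, 30 mm high; centre 53 mm, top 68 mm, lower end 38 mm above the platform. Under it an 8 mm thick stem; the bar is 150 mm long (y), 14 mm thick, its top 19 mm above the platform.
- pointer (a point): Tip of the dark pointer at the left (+y) end of the clamp's cross bar, 19.5 mm above the platform, at the same x as the middle of the pull tab and 86 mm to its left; it moves with the clamp along the scale rail.
- rider_mark (a point): White line across the middle of the red rider on the scale rail; the rider is 8 mm long along the rail, 16 mm wide, top 14 mm above the platform; fixed, 18 to 28 mm in front (-x) of the pointer of the closed clamp. Axes as the shaker's. The pointer stands at the rider when it is within the rider's 8 mm: 4 mm either side of the line in x.
- dish_center (a point): Centre (half-way up) of the pink agar dish on the shaker, 93 mm across, 16 mm high, loose; its top is 18 mm above the platform. Do not press on it or shift it.
- dropper_0: Brown dropper bottle with white cap, 31 mm across, 88 mm high, standing loose left of the shaker; origin at the centre of its base. Leave alone.
- dropper_1: Brown dropper bottle with black cap, 31 mm across, 88 mm high, standing loose left of the shaker; origin at the centre of its base. Leave alone.
- plate_stack: Stack of six banded agar dishes, 96 mm across, 95 mm high, loose on the bench right of the shaker; origin at the centre of its base. Leave alone.
Mind the look-alikes: they are no part of the job. Leave any green look-alike of the part that bears dish_center alone.

How it is judged:
By the outcome, as a careful person would: the job done as asked, in the order asked, and still so for the second after the job is handed in, while the arm keeps its last pose, push and grip.
It also fails if it takes over 45 s, if anything falls off the work surface, if the arm or the gripper's body presses on something with over 40 N, if the wrist force passes 120 N, or if a joint passes its speed limit or range.

## Working session

There is one attempt and no reset: what is moved stays moved. The work goes in short steps, Python scripts to look and compute and a tool call to move; the robot and the scene stay as the last step left them, time stands still between calls to the robot, and variables do not carry over. Pictures are saved under pics/ and viewed, at most 11 in all, crops included, and the job is handed in when it is done.

Besides the shell and the picture viewer there is one more tool, called after ">>>" as name(argument=value, ...), one argument or row to a line, values as JSON. carry_out: Moves the arm, as the interface text tells. Its arguments: {"type":"object","properties":{"rows":{"type":"array"},"newtons":{"type":"number"}},"required":["rows"]}

```bash
mkdir -p pics; ls
python3 - <<'E'
from plant import r
import cv2,pickle
s=r.get_state();print(s)
for n in("top","side"):
    d=r.snapshot(n);cv2.imwrite(f"pics/{n}0.png",d["image"][...,::-1]);pickle.dump(d,open(f"{n}0.pkl","wb"))
    print(n,d["fx"],d["fy"],d["cx"],d["cy"],d["pose"].tolist() if hasattr(d["pose"],"tolist") else d["pose"],d.keys())
E
```

```text
pics
{'clock': 0.0, 'q': array([ 1.37380459,  0.69000922, -0.19450967,  1.56635238,  0.15729891,
        0.90247956, -0.21509906]), 'qd': array([-3.03790858e-05, -2.49735275e-04,  1.74146311e-05,  1.27922964e-04,
       -5.58544789e-04,  8.76006718e-04, -1.58401253e-03]), 'joint_torque': array([ 4.39632049e-04, -5.27563584e+01, -1.26644455e+00, -1.53430098e+01,
       -5.25140378e-02,  6.64014588e-03,  1.82643021e-04]), 'tool_pos': array([ 0.14277268, -0.60782118,  0.23789194]), 'eef_rot': array([ 9.93344111e-01,  1.15180795e-01, -1.72145880e-04, -9.12477143e-04]), 'contact_force': array([ 0.3316636 , -0.33984147, -0.46615406]), 'moment': array([-0.00182264, -0.00910115,  0.02194128]), 'finger_force': 0.0, 'opening': 0.9981107270584327}
top 465.0023820218343 465.0023820218343 314.95609964411165 203.11244835849735 [[-0.0025635732834770725, 0.9814582406950949, -0.19165894151776372, 0.3340901705131736], [-0.9999234643569275, -0.004835613899802459, -0.01138781219780079, 0.21783587994319095], [-0.012103450766644404, 0.1916150792863165, 0.9813955206080971, 1.2364311418529719], [0.0, 0.0, 0.0, 1.0]] dict_keys(['image', 'fx', 'fy', 'cx', 'cy', 'pose'])
side 404.07845287353945 404.07845287353945 324.7956059698547 197.13317434746602 [[-0.9722776524405372, 0.10838751234016647, -0.20719149049473118, 0.39270600217442747], [-0.23382897764615887, -0.45227034833470847, 0.8606831828438114, 0.9793554672438669], [-0.00041925847658213854, 0.8852703989097974, 0.4650764937474459, 0.4913318837329151], [0.0, 0.0, 0.0, 1.0]] dict_keys(['image', 'fx', 'fy', 'cx', 'cy', 'pose'])
```

View pics/top0.png

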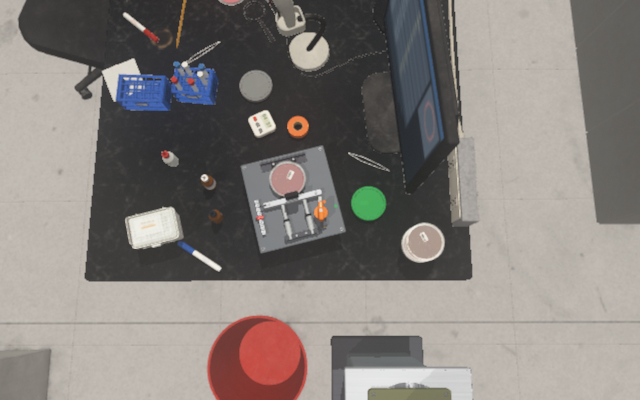

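View pics/side0.png

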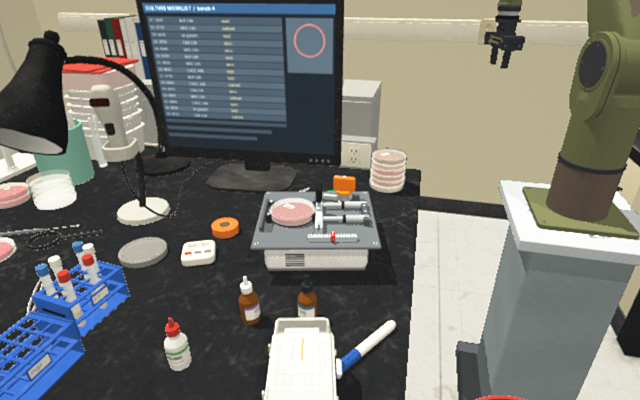

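Run:
```python
import cv2
a=cv2.imread("pics/top0.png")[140:260,235:355];cv2.imwrite("pics/top0c.png",cv2.resize(a,None,fx=5,fy=5,interpolation=cv2.INTER_CUBIC))
b=cv2.imread("pics/side0.png")[165:275,245:390];cv2.imwrite("pics/side0c.png",cv2.resize(b,None,fx=5,fy=5,interpolation=cv2.INTER_CUBIC))
```

```text
(no output)
```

View pics/top0c.png

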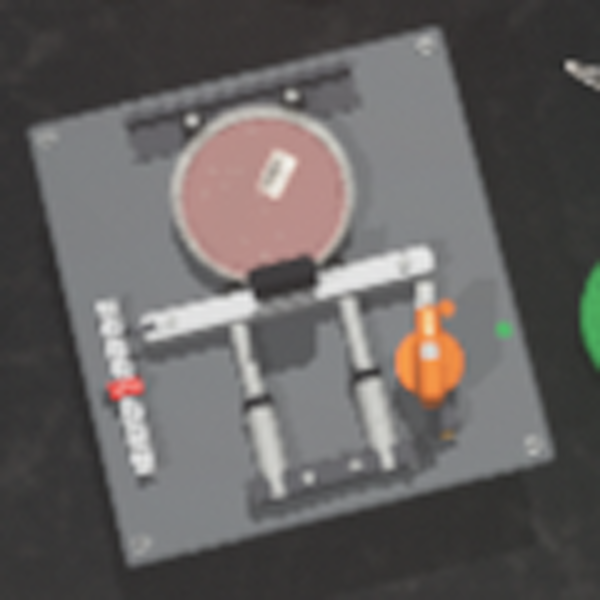

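View pics/side0c.png

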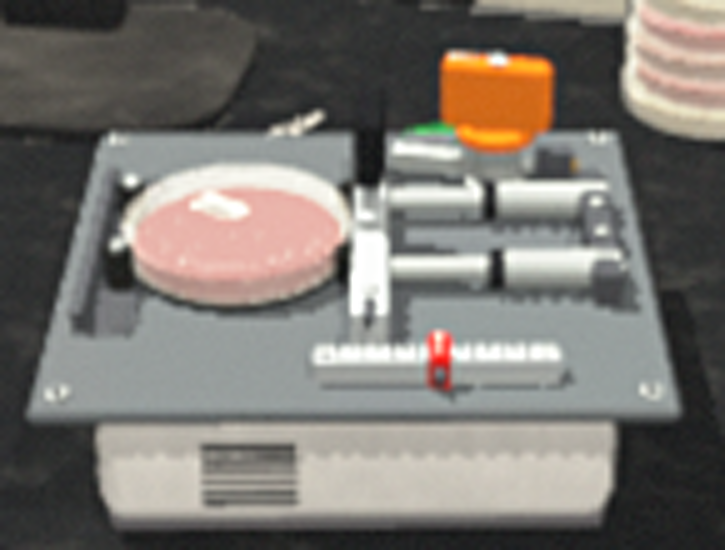

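```bash
cat > h.py <<'E'
import numpy as np,pickle
from scipy.optimize import least_squares
def proj(d,P):
    P=np.atleast_2d(P);T=np.array(d["pose"]);c=(P-T[:3,3])@T[:3,:3]
    return np.c_[d["cx"]+d["fx"]*c[:,0]/-c[:,2],d["cy"]-d["fy"]*c[:,1]/-c[:,2]]
def atz(d,uv,z):
    T=np.array(d["pose"]);v=T[:3,:3]@[(uv[0]-d["cx"])/d["fx"],-(uv[1]-d["cy"])/d["fy"],-1]
    return T[:3,3]+v*(z-T[2,3])/v[2]
def w(s,P):
    P=np.atleast_2d(P);c,n=np.cos(s[2]),np.sin(s[2]);return np.c_[s[0]+c*P[:,0]-n*P[:,1],s[1]+n*P[:,0]+c*P[:,1],P[:,2]]
def loc(s,p):
    c,n=np.cos(s[2]),np.sin(s[2]);d=p[:2]-np.array(s[:2]);return 1e3*np.array([c*d[0]+n*d[1],-n*d[0]+c*d[1]])
E
python3 - <<'E'
from h import *
t=pickle.load(open("top0.pkl","rb"));s=pickle.load(open("side0.pkl","rb"))
tp=lambda a:(np.array(a)-2)/5+[235,140]
sp=lambda a:(np.array(a)-2)/5+[245,165]
C=np.array([[.118,.111,.076],[.118,-.111,.076],[-.118,-.111,.076],[-.118,.111,.076]])
T=tp([[30,130],[440,28],[553,458],[127,565]]);S=sp([[28,418],[105,133],[618,133],[683,415]])
for use in("t","s","ts"):
    f=lambda x:np.concatenate([(proj(t,w(x,C))-T).ravel()*('t' in use),(proj(s,w(x,C))-S).ravel()*('s' in use)])
    o=least_squares(f,[.4,.25,.2]);print(use,o.x,np.round(o.fun,1))
x=o.x;np.save("sh.npy",x)
L=lambda d,uv,z:np.round(loc(x,atz(d,uv,z)),1)
print("tab",L(t,tp([283,266]),.144),"rider",L(t,tp([126,388]),.09),"rider side",L(s,sp([440,340]),.09))
print("ptr",L(t,tp([143,325]),.0955),"bar ends",L(t,tp([425,258]),.095))
a,b=L(t,tp([428,308]),.135),L(t,tp([430,402]),.135);print("knob",a,b,(a+b)/2,np.arctan2(*(-(a-b))[::-1]+0) )
print("side wing",L(s,sp([443,55]),.135),L(s,sp([553,60]),.135),"knob w",w(x,[-.059,-.06,.119]))
E
```

```text
t [0.57492517 0.28973244 0.24235071] [-0.8 -0.8  0.3 -0.6  0.8  0.6 -0.2  0.8  0.  -0.   0.  -0.   0.  -0.
  0.  -0. ]
s [0.57490505 0.29506397 0.24295666] [-0.  -0.  -0.  -0.  -0.   0.  -0.   0.  -0.6 -0.3 -0.6  0.3  0.7 -0.
  0.5 -0.3]
ts [0.57531674 0.29158999 0.2425842 ] [-1.6 -1.  -0.5 -0.8  0.   0.4 -0.9  0.6 -0.1 -1.5 -0.2 -0.4  0.7 -0.7
  0.5 -1.4]
tab [-3.2 -3.3] rider [-32.4  87.9] rider side [-30.3  87.2]
ptr [-4.4 72.2] bar ends [ -5.6 -73.1]
knob [-38.5 -66.3] [-83.3 -56. ] [-60.9  -61.15] 2.9156090670542913
side wing [-34.7 -64.3] [-80.8 -59. ] knob w [[0.53245695 0.21917426 0.119     ]]
```

Run:
```python
from h import *
t=pickle.load(open("top0.pkl","rb"));s=pickle.load(open("side0.pkl","rb"))
for uv in((475,222),(452,222),(475,140),(415,190),(422,243)): print(uv,atz(t,uv,0).round(3),atz(t,uv,.3).round(3))
# side: ray to plane y=-0.15
T=np.array(s["pose"])
for uv in((380,82),(380,165),(340,5),(342,155)):
    v=T[:3,:3]@[(uv[0]-s["cx"])/s["fx"],-(uv[1]-s["cy"])/s["fy"],-1]
    for y in(-.05,-.15): print(uv,(T[:3,3]+v*(y-T[1,3])/v[1]).round(3))
from scipy.spatial.transform import Rotation as R
from plant import r
st=r.get_state();M=R.from_quat(st["eef_rot"]).as_matrix()
for p in([.42,-.15,.25],[.5,.1,.23],[.532,.219,.2]): print((M.T@(np.array(p)-st["tool_pos"])*100).round(1))
```

```text
(475, 222) [ 0.522 -0.196  0.   ] [ 0.476 -0.096  0.3  ]
(452, 222) [ 0.522 -0.135  0.   ] [ 0.477 -0.049  0.3  ]
(475, 140) [ 0.752 -0.212  0.   ] [ 0.65  -0.108  0.3  ]
(415, 190) [ 0.611 -0.04   0.   ] [0.543 0.023 0.3  ]
(422, 243) [ 0.466 -0.052  0.   ] [0.434 0.013 0.3  ]
(380, 82) [ 0.499 -0.05   0.277]
(380, 82) [ 0.509 -0.15   0.256]
(380, 165) [ 0.485 -0.05   0.054]
(380, 165) [ 0.494 -0.15   0.011]
(340, 5) [ 0.604 -0.05   0.449]
(340, 5) [ 0.624 -0.15   0.445]
(342, 155) [ 0.591 -0.05   0.073]
(342, 155) [ 0.611 -0.15   0.033]
[ 37.5 -38.2  -1.1]
[ 51.  -60.7   0.9]
[ 56.8 -71.6   3.9]
```

>>> carry_out(
  rows=[
    [[37.5, -38.2, -1.1], [0, 0, 0], 0.0],
    [[37.5, -38.2, -1.1], [0, 0, 0], 0.0],
    [[37.5, -38.2, -1.1], [0, 0, 0], 0.0],
    [[37.5, -38.2, -1.1], [0, 0, 0], 0.0],
    [[37.5, -38.2, -1.1], [0, 0, 0], 0.0],
    [[37.5, -38.2, -1.1], [0, 0, 0], 0.0],
    [[37.5, -38.2, -1.1], [0, 0, 0], 0.0],
    [[37.5, -38.2, -1.1], [0, 0, 0], 0.0],
    [[37.5, -38.2, -1.1], [0, 0, 0], 0.0],
    [[37.5, -38.2, -1.1], [0, 0, 0], 0.0],
    [[37.5, -38.2, -1.1], [0, 0, 0], 0.0],
    [[37.5, -38.2, -1.1], [0, 0, 0], 0.0],
  ],
)

```text
clock: 1.3
tool_pos: [0.4238, -0.1454, 0.2499]
eef_rot: [0.993, 0.12, 0.001, -0.001]
contact_force: [0.6, -0.5, -0.1]
opening: 1.003
finger_force: 0.0
```

>>> carry_out(
  rows=[
    [[10.6, -23.2, 2.0], [0, 0, 0], 0.0],
    [[10.6, -23.2, 2.0], [0, 0, 0], 0.0],
    [[10.6, -23.2, 2.0], [0, 0, 0], 0.0],
    [[10.6, -23.2, 2.0], [0, 0, 0], 0.0],
    [[10.6, -23.2, 2.0], [0, 0, 4], 0.0],
    [[10.6, -23.2, 2.0], [0, 0, 9], 0.0],
    [[19.3, -33.4, 5.0], [0, 0, 9], 0.0],
    [[19.3, -33.4, 5.0], [0, 0, 9], 0.0],
    [[19.3, -33.4, 5.0], [0, 0, 9], 0.0],
    [[19.3, -33.4, 5.0], [0, 0, 9], 0.0],
    [[19.3, -33.4, 5.0], [0, 0, 9], 0.0],
  ],
)

```text
clock: 2.4
tool_pos: [0.5318, 0.2177, 0.1989]
eef_rot: [0.999, 0.037, -0.001, 0.001]
contact_force: [-0.2, -0.9, 0.4]
opening: 1.002
finger_force: 0.0
```

Run:
```python
from plant import r
import cv2,pickle
for n in("wrist","top"):
    d=r.snapshot(n);pickle.dump(d,open(f"{n}1.pkl","wb"));cv2.imwrite(f"pics/{n}1.png",d["image"][...,::-1])
    if n=="wrist": print(d["fx"],d["cx"],d["cy"],d["pose"])
s=r.get_state();print(s["tool_pos"],s["eef_rot"])
```

```text
309.70691628693146 313.59340866027384 199.82416636235925 [[ 0.07566724  0.94256508  0.32533912  0.61691742]
 [-0.99713247  0.07115283  0.02577029  0.22383678]
 [ 0.00114137 -0.32635616  0.94524619  0.34457014]
 [ 0.          0.          0.          1.        ]]
[0.53182307 0.21603287 0.19960909] [ 9.99363337e-01  3.56605230e-02 -4.87422830e-04  1.00465054e-03]
```

View pics/wrist1.png

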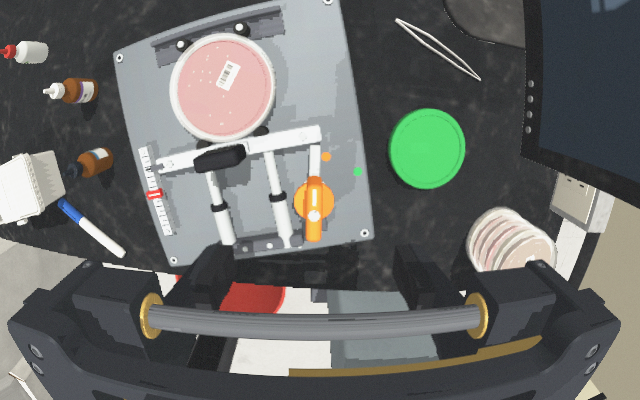

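```bash
cat >> h.py <<'E'
def fproj(d,P):
    P=np.atleast_2d(P);T=np.array(d["pose"]);c=(P-T[:3,3])@T[:3,:3];x,y,z=c[:,0],-c[:,1],-c[:,2]
    q=np.hypot(x,y);k=d["fx"]*np.arctan2(q,z)/q
    return np.c_[d["cx"]+k*x,d["cy"]+k*y]
def fatz(d,uv,z):
    T=np.array(d["pose"]);a=np.array([uv[0]-d["cx"],uv[1]-d["cy"]])/d["fx"];q=np.hypot(*a)
    v=T[:3,:3]@[np.sin(q)*a[0]/q,-np.sin(q)*a[1]/q,-np.cos(q)];return T[:3,3]+v*(z-T[2,3])/v[2]
E
python3 - <<'E'
from h import *
import cv2
d=pickle.load(open("wrist1.pkl","rb"));x0=np.load("sh.npy")
C=np.array([[.118,.111,.076],[-.118,-.111,.076],[-.118,.111,.076]]);U=np.array([[115,54],[373,237],[171,268]])
o=least_squares(lambda x:(fproj(d,w(x,C))-U).ravel(),x0);print(o.x,o.fun.round(1));x=o.x;np.save("shw.npy",x)
print("knob w",w(x,[-.059,-.06,.119]))
for n,uv,z in(("tab",(221,150),.144),("rider",(154,194),.09),("ptr",(159,168),.0955)):print(n,loc(x,fatz(d,uv,z)).round(1))
im=cv2.imread("pics/wrist1.png");big=cv2.resize(im[130:280,130:390],None,fx=3,fy=3,interpolation=cv2.INTER_CUBIC)
for a,col in((.1,(255,0,0)),(.2,(0,0,0))):
  c,n=np.cos(a),np.sin(a)
  for zz in(.135,):
    P=np.array([[-.059+c*i+n*j*1,-.06-n*i+c*j,zz] for i,j in((.023,.006),(.023,-.006),(-.023,-.006),(-.023,.006))])
    q=(fproj(d,w(x,P))-[130,130]+.5)*3;cv2.polylines(big,[q.astype(int)],True,col,1)
cv2.imwrite("pics/w1c.png",big)
E
```

```text
[0.5752202  0.28900525 0.24955227] [-3.8 -1.9  3.2  2.3 -0.7  0.2]
knob w [[0.53286604 0.21629262 0.119     ]]
tab [ 1.8 -6.4]
rider [-30.3  89.5]
ptr [-6.6 72.6]
```

View pics/w1c.png

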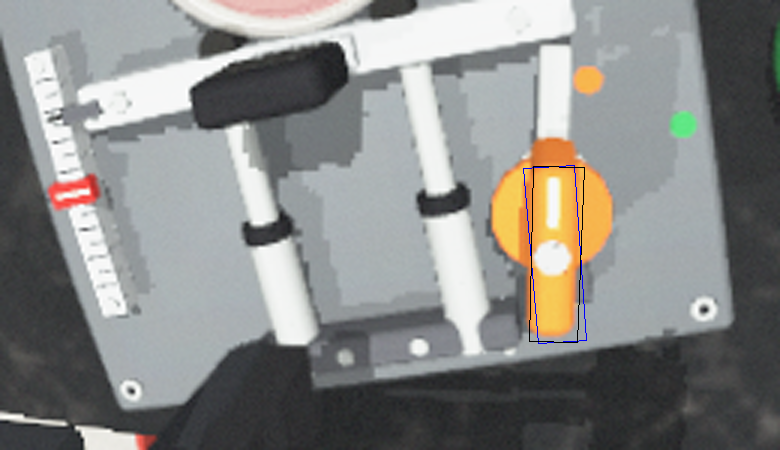

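>>> carry_out(
  rows=[
    [[0.2, 0, 3], [0, 0, 0], 0.4],
    [[0.2, 0, 6], [0, 0, 0], 0.4],
    [[0.2, 0, 8], [0, 0, 0], 0.4],
    [[0.2, 0, 9.1], [0, 0, 0], 0.4],
    [[0.2, 0, 9.1], [0, 0, 0], 0.4],
    [[0.2, 0, 9.1], [0, 0, 0], 1.0],
    [[0.2, 0, 9.1], [0, 0, 0], 1.0],
    [[0.2, 0, 9.1], [0, 0, 0], 1.0],
    [[0.2, 0, 9.1], [0, 0, 0], 1.0],
    [[0.2, 0, 9.1], [0, 0, 0], 1.0],
    [[0.2, 0, 9.1], [0, 0, 0], 1.0],
  ],
  newtons=30,
)

```text
clock: 3.6
tool_pos: [0.5345, 0.2179, 0.1091]
eef_rot: [0.999, 0.037, 0.0, 0.0]
contact_force: [0.9, -3.1, 3.2]
opening: 0.134
finger_force: 30.0
```

>>> carry_out(
  rows=[
    [[0, 0, 0], [0, 0, 6], 1.0],
    [[0, 0, 0], [0, 0, 12], 1.0],
    [[0, 0, 0], [0, 0, 18], 1.0],
    [[0, 0, 0], [0, 0, 24], 1.0],
    [[0, 0, 0], [0, 0, 30], 1.0],
    [[0, 0, 0], [0, 0, 36], 1.0],
    [[0, 0, 0], [0, 0, 42], 1.0],
    [[0, 0, 0], [0, 0, 48], 1.0],
    [[0, 0, 0], [0, 0, 54], 1.0],
    [[0, 0, 0], [0, 0, 60], 1.0],
    [[0, 0, 0], [0, 0, 60], 1.0],
    [[0, 0, 0], [0, 0, 60], 1.0],
  ],
)

```text
clock: 4.8
tool_pos: [0.5337, 0.2162, 0.1091]
eef_rot: [0.883, -0.468, 0.0, 0.002]
contact_force: [-1.7, -5.3, 5.6]
opening: 0.135
finger_force: 30.0
```

Run:
```python
from plant import r
s=r.get_state();print(s["eef_rot"],s["moment"],s["contact_force"],s["q"])
```

```text
[ 8.83474113e-01 -4.68476938e-01  3.82523122e-04  1.64418903e-03] [-0.93077546  0.31315297 -0.01290007] [-1.7445276  -5.31217992  5.64364941] [-0.62718705  0.83139055  0.28166231  1.83524955 -0.40969653  0.53425114
 -2.62242293]
```

>>> carry_out(
  rows=[
    [[0, 0, 0], [0, 0, 0], 0.6],
    [[0, 0, 0], [0, 0, 0], 0.6],
    [[0, 0, 0], [0, 0, 0], 0.6],
    [[0, 0, -3], [0, 0, 0], 0.6],
    [[0, 0, -7], [0, 0, 0], 0.6],
    [[-1, -2, -7], [0, 0, -8], 0.6],
    [[-2, -4, -7], [0, 0, -16], 0.6],
    [[-3, -6, -7], [0, 0, -24], 0.6],
    [[-3.9, -7, -7], [0, 0, -32], 0.6],
    [[-3.9, -7, -7], [0, 0, -40], 0.6],
    [[-3.9, -7, -7], [0, 0, -48], 0.6],
    [[-3.9, -7, -7], [0, 0, -56], 0.6],
  ],
)

```text
clock: 6.0
tool_pos: [0.5699, 0.2908, 0.1785]
eef_rot: [1.0, 0.005, -0.0, -0.0]
contact_force: [0.4, -0.1, 0.2]
opening: 0.398
finger_force: 0.0
```

>>> carry_out(
  rows=[
    [[0, 0, 0], [0, 0, -8], 0.6],
    [[0, 0, 0], [0, 0, -16], 0.6],
    [[0, 0, 0], [0, 0, -24], 0.6],
    [[0, 0, 0], [0, 0, -32], 0.6],
    [[0, 0, 0], [0, 0, -40], 0.6],
    [[0, 0, 0], [0, 0, -48], 0.6],
    [[0, 0, 0], [0, 0, -56], 0.6],
    [[0, 0, 0], [0, 0, -64], 0.6],
    [[0, 0, 0], [0, 0, -72], 0.6],
    [[0, 0, 0], [0, 0, -80], 0.6],
    [[0, 0, 0], [0, 0, -88], 0.6],
    [[0, 0, 0], [0, 0, -96], 0.6],
  ],
)

```text
clock: 7.2
tool_pos: [0.57, 0.2905, 0.1786]
eef_rot: [0.665, 0.746, 0.0, -0.0]
contact_force: [-0.8, -0.3, 0.0]
opening: 0.396
finger_force: 0.0
```

>>> carry_out(
  rows=[
    [[0, 0, 0], [0, 0, -7.8], 0.6],
    [[0, 0, 0], [0, 0, -7.8], 0.6],
    [[0, 0, 0], [0, 0, -7.8], 0.6],
  ],
)

```text
clock: 7.5
tool_pos: [0.5701, 0.2903, 0.1786]
eef_rot: [0.617, 0.787, 0.0, -0.0]
contact_force: [1.0, -0.3, -0.1]
opening: 0.398
finger_force: 0.0
```

Run:
```python
from plant import r
from h import *
import cv2
d=r.snapshot("wrist");pickle.dump(d,open("wrist2.pkl","wb"));cv2.imwrite("pics/wrist2.png",d["image"][...,::-1])
t=r.snapshot("top");pickle.dump(t,open("top2.pkl","wb"));cv2.imwrite("pics/top2.png",t["image"][...,::-1])
s=r.get_state();e=s["eef_rot"];x=np.load("sh.npy");print(s["tool_pos"],e,2*np.arctan2(e[1],e[0])-np.pi/2,loc(x,s["tool_pos"]),s["q"])
```

```text
[0.57006866 0.29035266 0.17866332] [ 6.16375979e-01  7.87451998e-01 -1.55194574e-05  5.18306869e-05] 0.24253201303864547 [-5.39164343  0.05955251] [-0.32987132  0.79959012 -0.39902416  1.56893338  0.37978547  0.85075267
 -0.63055509]
```

View pics/wrist2.png

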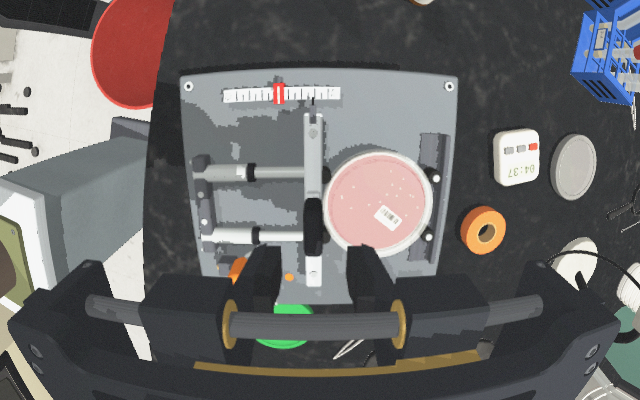

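Run:
```python
from h import *
import cv2
d=pickle.load(open("wrist2.pkl","rb"));x=np.load("sh.npy")
C=np.array([[.118,.111,.076],[-.118,.111,.076]]);U=np.array([[458,77],[180,76]])
for c,u in zip(C,U): print(loc(x,fatz(d,u,.076)).round(1))
print("rider",loc(x,fatz(d,(279,94),.09)).round(1),"ptr",loc(x,fatz(d,(313,101),.0955)).round(1),"bar end",loc(x,fatz(d,(313,116),.095)).round(1),"tab",loc(x,fatz(d,(313,205),.144)).round(1))
im=cv2.imread("pics/wrist2.png");cv2.imwrite("pics/w2c.png",np.vstack([cv2.resize(im[75:135,210:360],None,fx=5,fy=5,interpolation=cv2.INTER_CUBIC),cv2.resize(im[230:290,200:350],None,fx=5,fy=5,interpolation=cv2.INTER_CUBIC)]))
```

```text
[116.3 108.7]
[-116.4  108.2]
rider [-31.   87.5] ptr [-5.6 81.9] bar end [-5.6 70.8] tab [-5.5 19.3]
```

View pics/w2c.png

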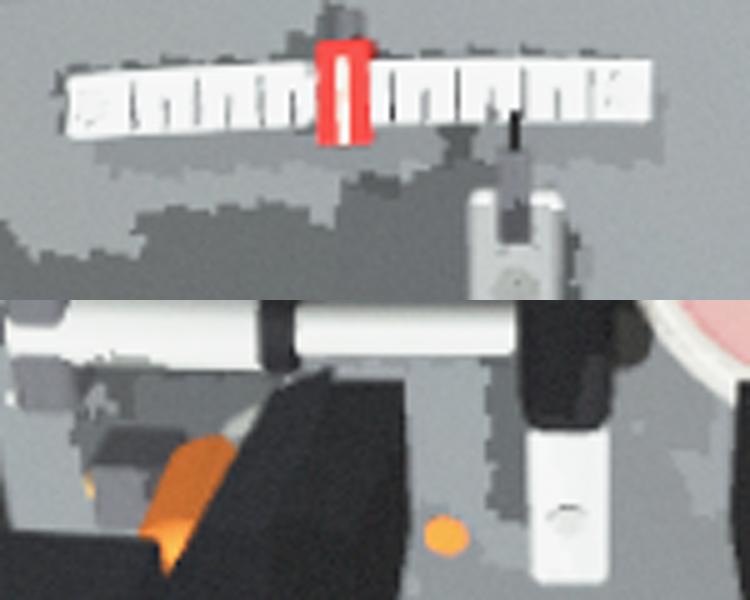

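>>> carry_out(
  rows=[
    [[0, 0, 3], [0, 0, 0], 0.6],
    [[0, 0, 5], [0, 0, 0], 0.6],
    [[0, 0, 6.5], [0, 0, 0], 0.6],
    [[0, 0, 6.5], [0, 0, 0], 0.6],
    [[0, 0, 6.5], [0, 0, 0], 1.0],
    [[0, 0, 6.5], [0, 0, 0], 1.0],
    [[0, 0, 6.5], [0, 0, 0], 1.0],
    [[0, 0, 6.5], [0, 0, 0], 1.0],
    [[0, 0, 6.5], [0, 0, 0], 1.0],
  ],
  newtons=40,
)

```text
clock: 8.5
tool_pos: [0.5696, 0.2905, 0.1147]
eef_rot: [0.615, 0.788, -0.0, -0.0]
contact_force: [-2.4, -0.5, 7.0]
opening: 0.133
finger_force: 40.0
```

Run:
```python
from plant import r
from h import *
import cv2
s=r.get_state();x=np.load("sh.npy");print(s["tool_pos"],loc(x,s["tool_pos"]),s["contact_force"],s["opening"],s["finger_force"])
d=r.snapshot("side");cv2.imwrite("pics/side3c.png",cv2.resize(d["image"][165:275,245:390,::-1],None,fx=5,fy=5,interpolation=cv2.INTER_CUBIC))
```

```text
[0.56959832 0.29046442 0.11468468] [-5.82136526  0.28102489] [-2.44085722 -0.52810269  7.0391223 ] 0.13315443392445123 39.997840728610754
```

View pics/side3c.png

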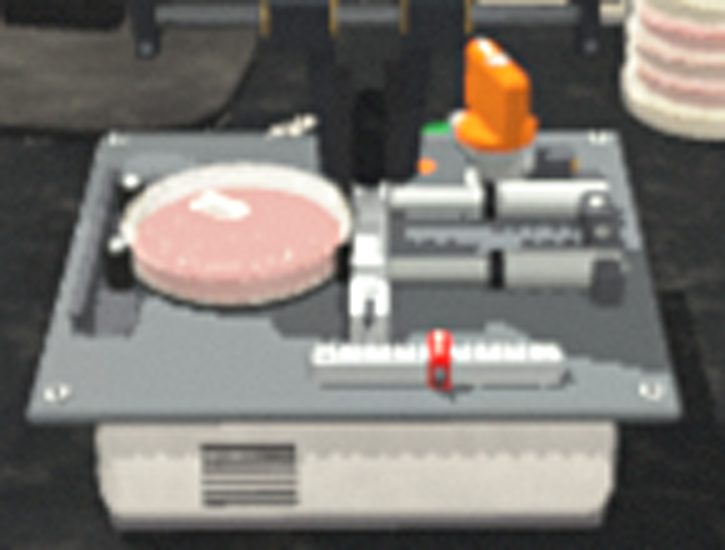

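>>> carry_out(
  rows=[
    [[0, -0.4, 0], [0, 0, 0], 1.0],
    [[0, -0.8, 0], [0, 0, 0], 1.0],
    [[0, -1.2, 0], [0, 0, 0], 1.0],
    [[0, -1.6, 0], [0, 0, 0], 1.0],
    [[0, -2.0, 0], [0, 0, 0], 1.0],
    [[0, -2.3, 0], [0, 0, 0], 1.0],
    [[0, -2.6, 0], [0, 0, 0], 1.0],
    [[0, -2.6, 0], [0, 0, 0], 1.0],
    [[0, -2.6, 0], [0, 0, 0], 1.0],
  ],
)

```text
clock: 9.45
tool_pos: [0.5483, 0.2851, 0.1147]
eef_rot: [0.616, 0.788, 0.003, 0.002]
contact_force: [6.4, 3.0, -0.6]
opening: 0.127
finger_force: 40.1
```

Run:
```python
from plant import r
from h import *
import cv2
s=r.get_state();x=np.load("sh.npy");print(s["tool_pos"],loc(x,s["tool_pos"]),s["contact_force"],s["opening"],s["finger_force"])
w_=r.snapshot("wrist");pickle.dump(w_,open("wrist4.pkl","wb"))
d=r.snapshot("side");pickle.dump(d,open("side4.pkl","wb"))
a=cv2.resize(d["image"][165:275,245:390,::-1],(580,440),interpolation=cv2.INTER_CUBIC)
wi=w_["image"][...,::-1]; cv2.imwrite("pics/w4.png",wi)
b=cv2.resize(wi[10:170,200:400],(200,160))
cv2.imwrite("pics/c4.png",np.vstack([a[120:440],cv2.resize(wi[20:90,255:400],(580,280),interpolation=cv2.INTER_CUBIC)]))
```

```text
[0.54825763 0.28511417 0.1147283 ] [-27.82239986   0.21370621] [ 6.40288219  3.04838441 -0.62837604] 0.12673432689684053 40.0836288719438
```

View pics/c4.png

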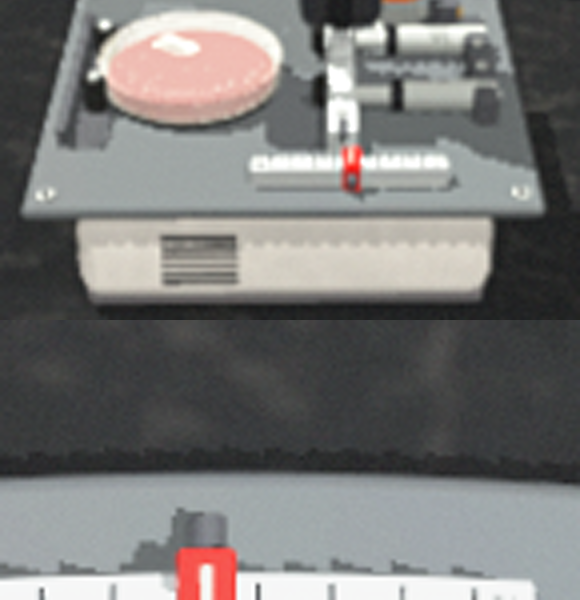

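>>> carry_out(
  rows=[
    [[0, -0.2, 0], [0, 0, 0], 1.0],
    [[0, -0.4, 0], [0, 0, 0], 1.0],
    [[0, -0.4, 0], [0, 0, 0], 1.0],
    [[0, -0.4, 0], [0, 0, 0], 1.0],
  ],
)

```text
clock: 9.95
tool_pos: [0.5447, 0.2842, 0.1147]
eef_rot: [0.616, 0.788, 0.004, 0.002]
contact_force: [8.2, 2.6, 0.1]
opening: 0.131
finger_force: 40.1
```

Run:
```python
from plant import r
from h import *
import cv2
s=r.get_state();x=np.load("sh.npy");print(s["tool_pos"],loc(x,s["tool_pos"]),s["contact_force"],s["opening"],s["finger_force"])
w_=r.snapshot("wrist");pickle.dump(w_,open("wrist5.pkl","wb"))
wi=w_["image"][...,::-1]; cv2.imwrite("pics/w5c.png",cv2.resize(wi[65:165,240:400],(800,500),interpolation=cv2.INTER_CUBIC))
```

```text
[0.54473925 0.28423782 0.11471978] [-31.4482728    0.20817491] [8.22777294 2.63852981 0.09549072] 0.13084474637259158 40.097808027639985
```

View pics/w5c.png

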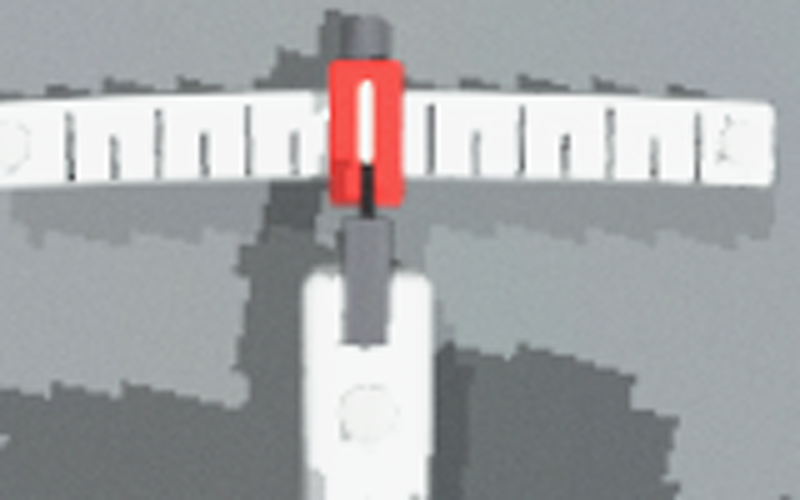

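The picture shows the pointer (crop column 367) on the rider's white line (column 367), with the clamp held at 40 N.

```bash
python3 -c "
from plant import r
print(r.get_state()['tool_pos']);print(r.finish_job())"
```

```text
[0.54476744 0.28425321 0.11471358]
the job is handed in; nothing more can be done
None
```

I turned the lock knob to about 1.2 rad, past its click, and drew the clamp back until its pointer stood on the rider's white line. I handed the job in at about 10 s with the gripper still holding the clamp open; the verdict was not shown. The dish and the bottles and stack beside the shaker were not touched by any planned move, though I did not re-check their positions at the end.

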